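Shut the tea box with its tuck-under flap

TASK

Shut the wooden tea box. With the flap still standing open, push the packet of tea that sticks out of the box's open end all the way in until the end wall stops it; then fold the sprung flap over flat, slide it forward so that its free edge is tucked fully beneath the brass lip, and let go, so that the lip alone keeps it shut. Only push with the fingertips: the packet stays down on the floor of the box and is never lifted or taken out, and the other things on the worktop are left where they stand.

Things in the scene. Friction and masses are not known exactly. Their poses are not given: they have to be found in the camera images.
- case: Dark wooden tea box fixed to the worktop, open on top and at its robot-side end (x = -55 mm). 110 x 110 mm, walls 44 mm high, floor 6 mm. Origin: centre of underside; x runs from the open end into the box, z up. Walls: y = 33 to 55 (hinge on top), y = -37 to -55 (brass lip on top), end wall inner face x = 49. The packet's channel is 70 wide, centred on y = -2.
- lip (a point): Middle of the lip's inner lower edge, at (0, -37, 53) mm in the box's frame. The fixed brass lip is 100 mm long along the box's x, 4 mm thick, top 57 mm above the worktop, and overhangs a slot 14 mm deep towards -y (upstand face at y = -51). The slot is 9 mm high; the shut flap enters with 3 mm spare above and 1 mm below.
- flap_hinge (a joint): Angle of the plywood flap, rad: 0 = folded over flat and shut (a stop), pi/2 = standing upright, more = leaning outward to the box's +y (up to 2.4). A weak spring holds it open at about 1.75 to 2.1 and throws it open again if it is let go untucked; pressing it flat takes about 2 N at 40 mm from the hinge.
- flap_slide (a joint): Flap's slide in its own plane away from the hinge on slotted pins, m: 0 = drawn back (as at the start), 0.016 = fully forward (a stop). Takes about 2 N; stays where left. Drawn back and flat, its free edge lies 4 mm short of the lip; slid forward while flat, the edge goes up to 12 mm under the lip. Slid forward before being flat, it would land on top of the lip.
- hinge_axis (a point): Middle of the flap's hinge axis: parallel to the box's x, at (0, 45, 47.5) mm in the box's frame, on top of the +y wall.
- rib (a point): Middle of the top of the flap's thumb rib, 60 mm long (parallel to the hinge), 6 mm thick, 9 mm high, on the outer face (up when shut), for pushing the flap forward; its middle is 59 mm from the hinge axis when drawn back. Plywood flap: 88 mm wide along the hinge, 5 mm thick, hinge axis in its mid-plane; shut, its upper face is 50 mm above the worktop, the rib's top 59 mm.
- flap_edge (a point): Middle of the flap's free edge, half-way through its thickness, 78 mm from the hinge axis when drawn back.
- packet_mid (a point): Centre of the loose cardboard tea packet, a stiff box 108 x 64 x 32 mm high, 105 to 210 g, lying on the tea box's floor, length along the box's x, sticking out of the open end. Home against the end wall its centre is at x = -5 mm in the box's frame, 4 mm still standing out of the open end.
- jar: Loose glass jar with steel cap, 60 mm across, 75 mm high, near the lip side of the tea box; origin under its centre. Not to be disturbed.
- ramekin: Loose low white bowl, 76 mm across, 36 mm high, near the tea box on the robot's side; origin under its centre. Not to be disturbed.
- mug: Loose blue mug, 80 mm across, 90 mm high, near the far left corner of the tea box; origin under its centre. Not to be disturbed.
- mill: Loose black pepper mill, 58 mm across, 200 mm high, at the left; origin under its centre. Not to be disturbed.
- oil: Loose amber oil bottle, 64 mm across, 220 mm high, at the right; origin under its centre. Not to be disturbed.
- spoon: Loose wooden spoon lying to the right of the tea box, nearer the robot; origin on its underside. Not to be disturbed.

How it is judged (in metres and radians):
On the way, in this order (a step that is already met when the one before it is completed fails the run):
1. the packet is fully home while the flap still stands open (x of packet_mid in the frame of case above -0.009 m and value of joint flap_hinge above 0.8 rad), for 0.1 s.
2. the flap is flat with its edge beneath the lip (value of joint flap_hinge below 0.07 rad and value of joint flap_slide above 0.01 m), for 0.2 s.
At the end, for the whole second after the job is handed in: The flap lies flat (hinge under 0.07 rad) with its edge at least 6 mm beneath the lip (slid forward more than 10 mm of its 16), the packet is within 4 mm of fully home and lies on the box's floor, and the robot has let go (all of step 2 and x of packet_mid in the frame of case above -0.009 m and z of packet_mid in the frame of case below 0.026 m); the robot touches nothing.
It fails at once if the packet is lifted off the box's floor, tipped up or pulled farther out (z of packet_mid in the frame of case above 0.034 m or angle between packet_mid's own z axis and vertical above 0.25 rad or x of packet_mid in the frame of case below -0.062 m).
It fails at once if a bystander is shifted by more than 30 mm (distance of any of jar, ramekin, mug, mill, oil, spoon from where it was at the start of the episode above 0.03 m).
It also fails if it takes over 51 s, if anything falls off the work surface, if the arm or the gripper's body presses on something with over 40 N, if the wrist force passes 120 N, or if a joint passes its speed limit or range.

ROBOT

A 6-joint arm with a two-finger parallel gripper is mounted at the origin on the work surface. World frame = base frame: x ahead of the robot, y to its left, z up, the work surface at z = 0. Lengths are in mm, angles in rad, forces in N, time in s.
With the tool pointing down it reaches from about 350 to 975 mm from the base axis. Payload 7.1 kg.
Tool frame: the origin (TCP) lies on the front face of the gripper's body, between the roots of the fingers; the fingertips stand 80 mm ahead of it and the grasp point (between the pads) lies 61 mm ahead of it; z points along the fingers, y is the line along which they close (so a half turn about z gives the same grasp; the last joint's range is limited). The gripper opens to 88 mm and grips with 3 to 60 N. Pads are 20 mm wide; open, the fingers measure 115 mm over their backs; the gripper's body (75 mm by 178 mm) begins 61 mm behind the grasp point.
Start: joints at [1.228, 0.423, 1.63, -0, 1.089, -0.019], TCP at [198.825, 592.515, 302.675] pointing down, gripper open.
Joint ranges: [-3, 3], [-0.9, 2.11], [0.09, 2.58], [-1.31, 4.45], [0.11, 2.69], [-2.54, 2.54]. Speed limits (rad/s): [2.39, 2.39, 3.01, 3.14, 3.14, 3.14].

INTERFACE

Orientations are given as a rotation vector (axis times angle).
In Python, from workcell import readout, vision, close_job gives the robot as it stands.
- The arm moves only by the tool servo_tool, never from a script. Its argument "plan" is a list that holds one entry, the list of rows, each a list of 7 numbers: the gripper command: -1 is fully open, 1 is shut, values between are in proportion, then the shift along the world's x, y, z in units of 40 mm (1.0 is 40 mm), then the turn, a rotation vector about the world's x, y, z in units of 5 degrees (1.0 is 5 degrees). A call has 1 to 5 rows; each row shifts and turns the commanded pose from where the row before left it; what a row does not reach is not made up. A row lasts 1/12 s, in which the tool goes at most 41.7 mm and 7.16 degrees, less where a joint would pass 70% of its speed; a pose out of reach is approached as far as the arm can. A call is refused whole if a number of a shift passes 1 or a number of a turn 1, either way. A call with a gripper value outside its range is refused whole. The fingers move at their own pace and stop on an object; the grip force is fixed at half the most. Time passes only in rows, so rows that do not move let the fingers close. It gives the time, the measured TCP pose, the force, the opening and the grip force at its end, in the units of the state.
- readout.get_obs(): the state, without advancing time (a new reading comes with each control period).
- vision.get_image(name): name is "side" or "top"; returns the picture (480x640x3 uint8, red, green, blue); there is no depth.
- vision.camera_params(name): a dict with "fx", "fy", "cx", "cy" (pixels), "rvec" (rotation vector, rad) and "tvec" (3), from world to camera coordinates, as OpenCV has them. Camera axes: x right, y down, z forward; pixel columns grow to the right and rows downward; lengths in mm; the calibration is good to about 2 mm. A picture is of the moment at which its call begins. camera_params takes no time and is no camera call.
- close_job(): hands the job in; it is judged then, once.
The state is a dict: "t": time; "qpos": joint angles; "qvel": joint speeds; "joint_torque": joint torques, N m; "ee_pos": TCP position; "orientation": TCP orientation; "ft_force": force on the tool from outside, world axes, zero at the start; "moment": the same for the moment, N m; "width": finger opening in mm; "grasp_force": force on a finger pad.
Only numpy, scipy, OpenCV 4.12 (cv2) and the standard library are available. Lean on these libraries where they do the work, as an engineer would, in place of code of your own. Each camera call takes 0.05 s, during which the arm holds its last target. There are 200 camera calls.

## Working session

There is one attempt and no reset: what is moved stays moved. The work goes in short steps, Python scripts to look and compute and a tool call to move; the robot and the scene stay as the last step left them, time stands still between calls to the robot, and variables do not carry over. Pictures are saved under pics/ and viewed, at most 10 in all, crops included, and the job is handed in when it is done.

Besides the shell and the picture viewer there is one more tool, called after "Call:" by a JSON object that holds its "fn" and its "kwargs", one argument or row to a line. servo_tool: Moves the arm, as the interface text tells. Its arguments: {"type":"object","properties":{"plan":{"type":"array"}},"required":["plan"]}

```bash
mkdir -p pics
cat > h.py <<'E'
import numpy as np, cv2
from workcell import readout, vision, close_job
def snap(n,f):
    cv2.imwrite('pics/'+f, vision.get_image(n)[:,:,::-1])
def cam(n):
    p=vision.camera_params(n); K=np.array([[p['fx'],0,p['cx']],[0,p['fy'],p['cy']],[0,0,1.]])
    return K,np.array(p['rvec'],float),np.array(p['tvec'],float)
def proj(n,P):
    K,r,t=cam(n); return cv2.projectPoints(np.array(P,float).reshape(-1,3),r,t,K,None)[0][:,0]
def onplane(n,uv,z):
    K,r,t=cam(n);R=cv2.Rodrigues(r)[0];c=-R.T@t
    d=R.T@np.linalg.inv(K)@np.array([uv[0],uv[1],1.]);return c+d*(z-c[2])/d[2]
E
python3 -c "
from h import *
snap('top','t0.png');snap('side','s0.png')
for n in('top','side'):
  K,r,t=cam(n);print(n,K[0,0],-cv2.Rodrigues(r)[0].T@t)
print(readout.get_obs())"
```

```text
top 439.908978052678 [ 501.01602698  -29.31422967 1066.95316915]
side 511.5844839167055 [ -14.8359649 -694.1093373 1027.7011852]
{'t': 0.1, 'qpos': array([ 1.22798418e+00,  4.23754767e-01,  1.63061122e+00, -1.51065282e-05,
        1.08859220e+00, -1.89995970e-02]), 'qvel': array([ 0.00081915, -0.00087053, -0.00154871, -0.00039171, -0.00110872,
       -0.00045048]), 'joint_torque': array([ 6.08295122e-04, -5.45615458e+01, -2.74326789e+01,  6.45776954e-02,
        1.88810856e-02, -3.13334579e-05]), 'ee_pos': array([198.7108174 , 592.15564212, 301.98630559]), 'orientation': array([-5.06375769e-01, -3.10027782e+00,  2.11360635e-03]), 'ft_force': array([-0.07323022,  0.44259277, -0.14769548]), 'moment': array([ 0.00159102,  0.03277618, -0.004458  ]), 'grasp_force': 0.0, 'width': 87.89199582813912}
```

View pics/t0.png

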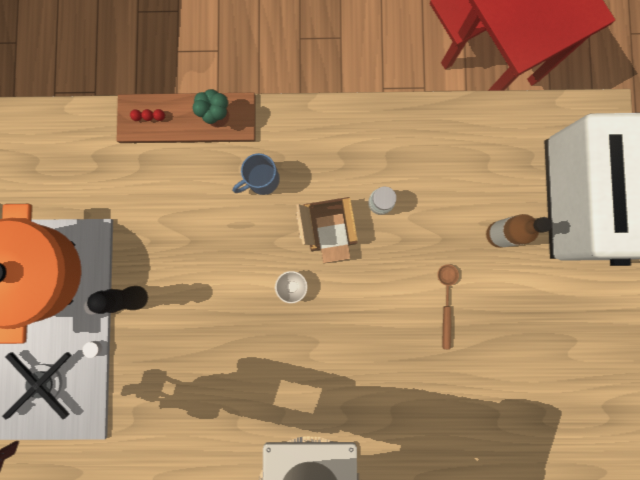

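View pics/s0.png

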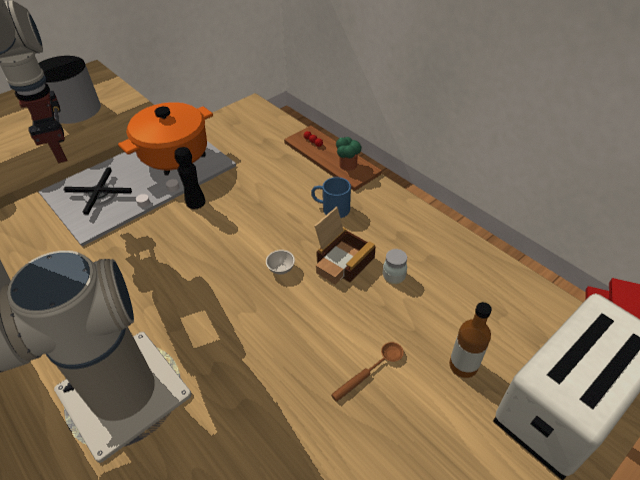

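The box is at about (331,228) in the top view, with the flap on its left, the lip on its right, and the packet sticking out at the bottom. In the side view it is at about (345,255). I'll zoom in on both.

```bash
python3 -c "
import cv2,numpy as np
a=cv2.imread('pics/t0.png')[185:275,285:375];b=cv2.imread('pics/s0.png')[200:290,305:395]
r=lambda i:cv2.resize(i,(400,400),interpolation=cv2.INTER_CUBIC)
c=cv2.imread('pics/t0.png')[145:305,225:405];d=cv2.imread('pics/s0.png')
cv2.imwrite('pics/z0.png',np.hstack([r(a),r(b)]))"
```

```text
(no output)
```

View pics/z0.png

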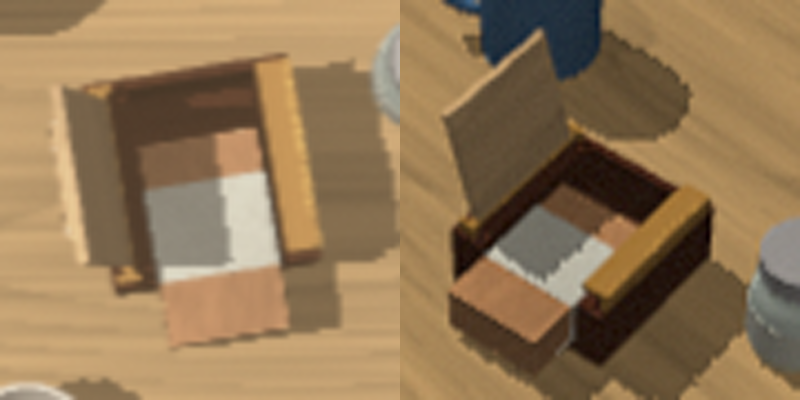

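```bash
cat > fit.py <<'E'
from h import *
from scipy.optimize import least_squares
k=400/90
T=lambda l:np.array(l)/k+[285,185]-.4
S=lambda l:(np.array(l)-[400,0])/k+[305,200]-.4
lip=[[50,-37,57],[50,-55,57],[-50,-55,57],[-50,-37,57]]
def w(p,P):
    c,s=np.cos(p[2]),np.sin(p[2]);P=np.array(P,float)
    return np.c_[p[0]*100+c*P[:,0]-s*P[:,1],p[1]*100+s*P[:,0]+c*P[:,1],P[:,2]]
tl=T([[258,62],[290,55],[321,250],[288,258]]); sl=S([[680,187],[713,205],[600,304],[585,290]])
se=S([[540,30],[445,115]]); tp=T([[258,128],[138,148],[170,347],[288,328]])
def edge(a): 
    r=78;return [[x,45-r*np.cos(a)-2.5*np.sin(a),47.5+r*np.sin(a)-2.5*np.cos(a)] for x in(44,-44)]
def pk(px,py,a):
    c,s=np.cos(a),np.sin(a);return [[px+c*x-s*y,py+s*x+c*y,38] for x,y in((54,-32),(54,32),(-54,32),(-54,-32))]
def f(p): return np.concatenate([(proj('top',w(p,lip))-tl).ravel(),(proj('side',w(p,lip))-sl).ravel(),
  (proj('side',w(p,edge(p[3])))-se).ravel(),(proj('top',w(p,pk(p[4]*100,p[5]*100,p[6])))-tp).ravel()])
s=least_squares(f,[5.3,-.5,0.15,1.8,-.45,-.02,0])
print(s.x,np.abs(s.fun).round(1))
for n,uv,z in(('jar',(383,199),75),('ram',(291,287),36),('mug',(259,170),90)):print(n,onplane('top',uv,z))
E
python3 fit.py
```

```text
[ 6.1879562  -0.52592338  0.13652997  1.89676781 -0.34666503 -0.01472058
  0.00897724] [0.  0.5 0.5 1.  0.  0.3 0.3 1.  1.3 0.1 0.6 0.8 1.  0.3 1.3 0.6 0.2 0.9
 0.6 0.3 0.2 0.1 0.  0.4 0.2 0.2 0.4 0.3]
jar [ 669.54147067 -173.13415562   75.        ]
ram [470.9772718   39.51589358  36.        ]
mug [736.02455162 107.22564562  90.        ]
```

```bash
cat >> h.py <<'E'
B=np.array([618.8,-52.6]);A=.1365;Rb=np.array([[np.cos(A),-np.sin(A)],[np.sin(A),np.cos(A)]])
def st():
    o=readout.get_obs();R=cv2.Rodrigues(np.array(o['orientation']))[0];p=o['ee_pos'];tip=p+80*R[:,2]
    print('t',round(o['t'],2),'tip box',(Rb.T@(tip[:2]-B)).round(1),'z',tip[2].round(1),'f_box',(Rb.T@o['ft_force'][:2]).round(1),o['ft_force'][2].round(1),'yt',R[:,1].round(3),'w',round(o['width'],1))
    return p
def go(x,y,zt):  # units from current TCP to box-frame tip target, tool down
    p=st();q=np.r_[B+Rb@[x,y],zt+80];print('tcp target',q.round(1),'units',((q-p)/40).round(2))
E
python3 -c "
from h import *
go(-115,-2,170)
R=cv2.Rodrigues(np.array(readout.get_obs()['orientation']))[0]
y=np.degrees(np.arctan2(R[1,1],R[0,1]));print(y,(7.82-y+90)%180-90)
print(Rb/40)
"
```

```text
t 0.1 tip box [-328.5  695.8] z 222.0 f_box [-0.   0.4] -0.1 yt [ 0.318  0.948 -0.001] w 87.9
tcp target [505.1 -70.2 250. ] units [  7.66 -16.56  -1.3 ]
71.44730994689712 -63.62730994689712
[[ 0.02476746 -0.00340191]
 [ 0.00340191  0.02476746]]
```

Call:
{"fn": "servo_tool", "kwargs": {
  "plan": [
    [[1, 0.42, -0.92, 0, 0, 0, -0.7], [1, 0.42, -0.92, 0, 0, 0, -0.7], [1, 0.42, -0.92, 0, 0, 0, -0.7], [1, 0.42, -0.92, 0, 0, 0, -0.7], [1, 0.42, -0.92, 0, 0, 0, -0.7]]
  ]
}}

```text
t: 0.52
ee_pos: [283.0, 406.6, 302.3]
orientation: [-0.976, -2.986, 0.001]
ft_force: [1.7, 0.1, 0.1]
width: 57.5
grasp_force: 0.0
```

Call:
{"fn": "servo_tool", "kwargs": {
  "plan": [
    [[1, 0.42, -0.92, 0, 0, 0, -0.7], [1, 0.42, -0.92, 0, 0, 0, -0.7], [1, 0.42, -0.92, 0, 0, 0, -0.7], [1, 0.42, -0.92, 0, 0, 0, -0.7], [1, 0.42, -0.92, 0, 0, 0, -0.7]]
  ]
}}

```text
t: 0.93
ee_pos: [367.0, 222.6, 302.6]
orientation: [-1.419, -2.803, 0.0]
ft_force: [0.1, -0.1, -0.7]
width: 24.7
grasp_force: 0.0
```

Call:
{"fn": "servo_tool", "kwargs": {
  "plan": [
    [[1, 0.42, -0.92, 0, 0, 0, -0.7], [1, 0.42, -0.92, 0, 0, 0, -0.7], [1, 0.42, -0.92, 0, 0, 0, -0.7], [1, 0.42, -0.92, 0, 0, 0, -0.7], [1, 0.42, -0.92, 0, 0, 0, -0.7]]
  ]
}}

```text
t: 1.35
ee_pos: [451.0, 38.5, 302.7]
orientation: [-1.83, -2.554, -0.0]
ft_force: [1.0, 0.4, 0.0]
width: 0.7
grasp_force: 0.0
```

Call:
{"fn": "servo_tool", "kwargs": {
  "plan": [
    [[1, 0.42, -0.92, 0, 0, 0, -0.7], [1, 0.42, -0.92, 0, 0, 0, -0.7], [1, 0.42, -0.92, 0, 0, 0, -0.7], [1, 0, 0, 0, 0, 0, 0], [1, 0, 0, 0, 0, 0, 0]]
  ]
}}

```text
t: 1.77
ee_pos: [501.5, -71.7, 302.2]
orientation: [-2.056, -2.375, 0.001]
ft_force: [-0.8, 0.3, -0.2]
width: 0.5
grasp_force: 0.0
```

```bash
python3 -c "
from h import *
go(-115,-2,24)
"
```

```text
t 1.77 tip box [-118.9   -3. ] z 222.2 f_box [-0.7  0.4] -0.2 yt [ 0.99   0.143 -0.001] w 0.5
tcp target [505.1 -70.2 104. ] units [ 0.09  0.04 -4.96]
```

Call:
{"fn": "servo_tool", "kwargs": {
  "plan": [
    [[1, 0, 0, -1, 0, 0, 0], [1, 0, 0, -1, 0, 0, 0], [1, 0, 0, -1, 0, 0, 0], [1, 0, 0, -1, 0, 0, 0], [1, 0, 0.03, -0.9, 0, 0, 0]]
  ]
}}

```text
t: 2.18
ee_pos: [500.0, -67.3, 104.8]
orientation: [-2.049, -2.38, 0.001]
ft_force: [1.1, 0.5, 0.5]
width: 0.6
grasp_force: 0.0
```

Call:
{"fn": "servo_tool", "kwargs": {
  "plan": [
    [[1, 0.2, 0.03, 0, 0, 0, 0], [1, 0.2, 0.03, 0, 0, 0, 0], [1, 0.2, 0.03, 0, 0, 0, 0], [1, 0.1, 0.01, 0, 0, 0, 0], [1, 0.1, 0.01, 0, 0, 0, 0]]
  ]
}}

```text
t: 2.6
ee_pos: [535.2, -64.1, 109.2]
orientation: [2.049, 2.377, 0.003]
ft_force: [-2.0, -0.8, 1.6]
width: 0.5
grasp_force: 1.0
```

Call:
{"fn": "servo_tool", "kwargs": {
  "plan": [
    [[1, 0.1, 0.01, 0, 0, 0, 0], [1, 0.1, 0.01, 0, 0, 0, 0], [1, 0.05, 0.01, 0, 0, 0, 0]]
  ]
}}

```text
t: 2.85
ee_pos: [543.9, -63.2, 107.6]
orientation: [2.051, 2.378, 0.001]
ft_force: [-1.6, 0.7, 2.0]
width: 0.8
grasp_force: 1.0
```

```bash
python3 -c "
from h import *
go(-72.5,-2,24)
"
```

```text
t 2.85 tip box [-75.5  -0.3] z 27.6 f_box [-1.5  0.9] 2.0 yt [0.989 0.147 0.001] w 0.8
tcp target [547.2 -64.4 104. ] units [ 0.08 -0.03 -0.09]
```

Call:
{"fn": "servo_tool", "kwargs": {
  "plan": [
    [[1, 0.05, 0, 0, 0, 0, 0], [1, 0.05, 0, 0, 0, 0, 0], [1, 0, 0, 0, 0, 0, 0]]
  ]
}}

```text
t: 3.1
ee_pos: [547.6, -63.1, 106.7]
orientation: [2.052, 2.379, 0.0]
ft_force: [0.2, 0.5, 0.0]
width: 0.2
grasp_force: 0.1
```

Call:
{"fn": "servo_tool", "kwargs": {
  "plan": [
    [[1, 0.05, 0, 0, 0, 0, 0], [1, 0, 0, 0, 0, 0, 0]]
  ]
}}

```text
t: 3.27
ee_pos: [549.5, -63.1, 106.6]
orientation: [2.052, 2.379, 0.0]
ft_force: [-0.4, 0.3, -0.7]
width: 0.5
grasp_force: 0.3
```

```bash
python3 -c "
from h import *
go(-72.5,-2,24)
"
```

```text
t 3.27 tip box [-70.  -1.] z 26.6 f_box [-0.4  0.3] -0.7 yt [0.989 0.147 0.   ] w 0.5
tcp target [547.2 -64.4 104. ] units [-0.06 -0.03 -0.06]
```

Call:
{"fn": "servo_tool", "kwargs": {
  "plan": [
    [[1, 0.05, 0, 0, 0, 0, 0], [1, 0.05, 0.01, 0, 0, 0, 0], [1, 0.05, 0, 0, 0, 0, 0]]
  ]
}}

```text
t: 3.52
ee_pos: [553.2, -62.7, 106.3]
orientation: [-2.049, -2.376, 0.006]
ft_force: [-13.9, -3.3, 10.5]
width: 0.3
grasp_force: 6.9
```

```bash
python3 -c "
from h import *
st()
snap('top','t1.png');snap('side','s1.png')
a=cv2.imread('pics/t1.png')[185:275,285:375];b=cv2.imread('pics/s1.png')[200:290,305:395]
r=lambda i:cv2.resize(i,(400,400),interpolation=cv2.INTER_CUBIC)
cv2.imwrite('pics/z1.png',np.hstack([r(a),r(b)]))"
```

```text
t 3.52 tip box [-66.8  -1.1] z 26.3 f_box [-14.2  -1.3] 10.5 yt [ 0.989  0.147 -0.005] w 0.3
```

View pics/z1.png

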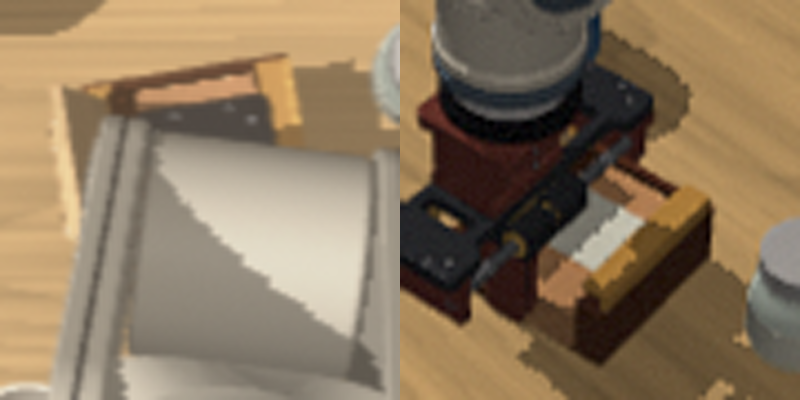

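The packet now lies against the far wall and the push force has risen to 14 N, so it is home. Next I back off and go over to the outer side of the flap.

Call:
{"fn": "servo_tool", "kwargs": {
  "plan": [
    [[1, -0.3, -0.04, 0, 0, 0, 0], [1, -0.3, -0.04, 0, 0, 0, 0], [1, 0, 0, 1, 0, 0, 0], [1, 0, 0, 1, 0, 0, 0], [1, 0, 0, 1, 0, 0, 0]]
  ]
}}

```text
t: 4.03
ee_pos: [531.0, -65.9, 227.5]
orientation: [-2.051, -2.378, 0.001]
ft_force: [1.9, -0.1, 0.6]
width: 0.5
grasp_force: 0.0
```

Call:
{"fn": "servo_tool", "kwargs": {
  "plan": [
    [[1, 0, 0, 0.5, 0, 0, 0], [1, 0, 0, 0, 0, 0, 0]]
  ]
}}

```text
t: 4.2
ee_pos: [534.2, -66.3, 251.9]
orientation: [2.046, 2.373, 0.009]
ft_force: [1.0, 0.5, 0.3]
width: 0.2
grasp_force: 0.0
```

```bash
python3 -c "
from h import *
go(0,110,165);go(0,110,85)
"
```

```text
t 4.2 tip box [-84.8  -2.2] z 171.9 f_box [1.  0.4] 0.3 yt [0.989 0.147 0.01 ] w 0.2
tcp target [603.8  56.4 245. ] units [ 1.74  3.07 -0.17]
t 4.2 tip box [-84.8  -2.2] z 171.9 f_box [1.  0.4] 0.3 yt [0.989 0.147 0.01 ] w 0.2
tcp target [603.8  56.4 165. ] units [ 1.74  3.07 -2.17]
```

Call:
{"fn": "servo_tool", "kwargs": {
  "plan": [
    [[1, 0.44, 0.77, 0, 0, 0, 0], [1, 0.44, 0.77, 0, 0, 0, 0], [1, 0.44, 0.77, 0, 0, 0, 0], [1, 0.42, 0.77, 0, 0, 0, 0], [1, 0, 0, 0, 0, 0, 0]]
  ]
}}

```text
t: 4.62
ee_pos: [603.5, 61.8, 246.0]
orientation: [2.047, 2.381, 0.005]
ft_force: [0.1, 0.6, -0.0]
width: 0.6
grasp_force: 0.0
```

Call:
{"fn": "servo_tool", "kwargs": {
  "plan": [
    [[1, 0, 0, -1, 0, 0, 0], [1, 0, 0, -1, 0, 0, 0], [1, 0, 0, 0, 0, 0, 0]]
  ]
}}

```text
t: 4.87
ee_pos: [596.3, 57.0, 159.0]
orientation: [-2.045, -2.373, 0.014]
ft_force: [-2.2, -0.2, 0.3]
width: 0.4
grasp_force: 0.0
```

```bash
python3 -c "
from h import *
go(0,72,88)
for a in (90,75,60,45,30,15,0):
  a=np.radians(a);print((45-40*np.cos(a)+2.5*np.sin(a)+10).round(1),(47.5+40*np.sin(a)+2.5*np.cos(a)).round(1))
"
```

```text
t 4.87 tip box [ -8.4 111.7] z 79.1 f_box [-2.2  0.1] 0.3 yt [ 0.989  0.147 -0.013] w 0.4
tcp target [609.   18.7 168. ] units [ 0.32 -0.96  0.22]
57.5 87.5
47.1 86.8
37.2 83.4
28.5 77.6
21.6 69.7
17.0 60.3
15.0 50.0
```

Call:
{"fn": "servo_tool", "kwargs": {
  "plan": [
    [[1, 0.05, -0.27, 0.05, 0, 0, 0], [1, 0.05, -0.27, 0.05, 0, 0, 0], [1, 0.05, -0.27, 0.05, 0, 0, 0], [1, 0.05, -0.27, 0.05, 0, 0, 0], [1, 0.05, -0.27, 0, 0, 0, 0]]
  ]
}}

```text
t: 5.28
ee_pos: [612.2, 1.6, 177.3]
orientation: [2.051, 2.376, 0.004]
ft_force: [0.4, 1.3, 0.0]
width: 0.6
grasp_force: 0.4
```

```bash
python3 -c "
from h import *
go(0,47,87)
"
```

```text
t 5.28 tip box [ 1.1 54.5] z 97.3 f_box [0.6 1.3] 0.0 yt [0.989 0.146 0.004] w 0.6
tcp target [612.4  -6.  167. ] units [ 0.01 -0.19 -0.26]
```

Call:
{"fn": "servo_tool", "kwargs": {
  "plan": [
    [[1, 0.01, -0.1, -0.12, 0, 0, 0], [1, 0.01, -0.1, -0.12, 0, 0, 0], [1, 0.02, -0.12, -0.06, 0, 0, 0], [1, 0.02, -0.12, -0.06, 0, 0, 0], [1, 0, 0, 0, 0, 0, 0]]
  ]
}}

```text
t: 5.7
ee_pos: [613.0, -14.9, 159.5]
orientation: [-2.052, -2.378, 0.001]
ft_force: [-0.5, 0.5, -0.5]
width: 0.4
grasp_force: 0.2
```

```bash
python3 -c "
from h import *
go(0,28.5,77.6)
"
```

```text
t 5.7 tip box [-0.7 38.1] z 79.5 f_box [-0.4  0.5] -0.5 yt [ 0.989  0.147 -0.001] w 0.4
tcp target [614.9 -24.4 157.6] units [ 0.05 -0.24 -0.05]
```

Call:
{"fn": "servo_tool", "kwargs": {
  "plan": [
    [[1, 0.02, -0.12, -0.02, 0, 0, 0], [1, 0.02, -0.12, -0.03, 0, 0, 0], [1, 0.01, -0.09, -0.1, 0, 0, 0], [1, 0.01, -0.08, -0.1, 0, 0, 0], [1, 0, 0, 0, 0, 0, 0]]
  ]
}}

```text
t: 6.12
ee_pos: [615.6, -31.3, 149.5]
orientation: [-2.052, -2.379, 0.001]
ft_force: [0.7, -0.7, 1.0]
width: 0.5
grasp_force: 0.4
```

```bash
python3 -c "
from h import *
go(0,17,60.3);go(0,15,50)
snap('side','s2.png')
b=cv2.imread('pics/s2.png')[180:300,290:410]
cv2.imwrite('pics/z2.png',cv2.resize(b,(480,480),interpolation=cv2.INTER_CUBIC))"
```

```text
t 6.12 tip box [-0.3 21.5] z 69.5 f_box [ 0.6 -0.8] 1.0 yt [ 0.989  0.147 -0.   ] w 0.5
tcp target [616.5 -35.8 140.3] units [ 0.02 -0.11 -0.23]
t 6.12 tip box [-0.3 21.5] z 69.5 f_box [ 0.6 -0.8] 1.0 yt [ 0.989  0.147 -0.   ] w 0.5
tcp target [616.8 -37.7 130. ] units [ 0.03 -0.16 -0.49]
```

View pics/z2.png

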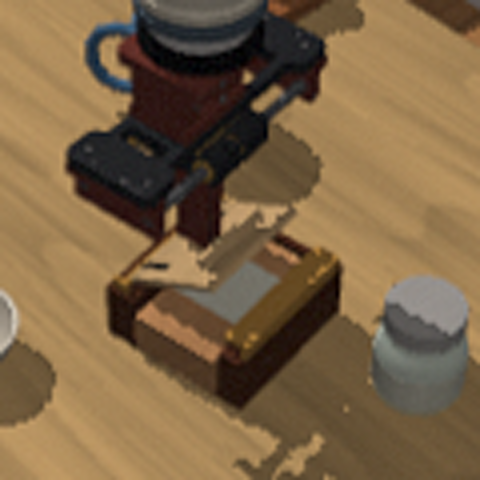

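The flap is about 30° from flat, under the fingertip at about (205,235), and the packet is home. I carry on down.

Call:
{"fn": "servo_tool", "kwargs": {
  "plan": [
    [[1, 0.01, -0.06, -0.12, 0, 0, 0], [1, 0.01, -0.05, -0.12, 0, 0, 0], [1, 0.01, -0.03, -0.12, 0, 0, 0], [1, 0, -0.02, -0.12, 0, 0, 0], [1, 0, 0, 0, 0, 0, 0]]
  ]
}}

```text
t: 6.58
ee_pos: [617.0, -37.3, 130.4]
orientation: [2.052, 2.379, 0.0]
ft_force: [-0.4, -0.7, 1.9]
width: 0.3
grasp_force: 0.9
```

```bash
python3 -c "
from h import *
go(0,15,50)"
```

```text
t 6.58 tip box [ 0.3 15.4] z 50.4 f_box [-0.5 -0.6] 1.9 yt [0.989 0.147 0.   ] w 0.3
tcp target [616.8 -37.7 130. ] units [-0.01 -0.01 -0.01]
```

Nearly flat. I'll press down a little until the stop is felt.

Call:
{"fn": "servo_tool", "kwargs": {
  "plan": [
    [[1, 0, 0, -0.03, 0, 0, 0], [1, 0, 0, -0.03, 0, 0, 0], [1, 0, 0, 0, 0, 0, 0]]
  ]
}}

```text
t: 6.83
ee_pos: [617.1, -37.3, 129.8]
orientation: [2.051, 2.379, 0.0]
ft_force: [-4.6, -1.8, 14.3]
width: 0.6
grasp_force: 6.8
```

```bash
python3 -c "
from h import *
st()"
```

```text
t 6.83 tip box [ 0.4 15.4] z 49.8 f_box [-4.8 -1.2] 14.3 yt [0.989 0.147 0.   ] w 0.6
```

Call:
{"fn": "servo_tool", "kwargs": {
  "plan": [
    [[1, 0.01, -0.08, 0.01, 0, 0, 0], [1, 0.01, -0.08, 0, 0, 0, 0], [1, 0.01, -0.08, 0, 0, 0, 0], [1, 0.01, -0.08, 0, 0, 0, 0], [1, 0.01, -0.08, 0, 0, 0, 0]]
  ]
}}

```text
t: 7.25
ee_pos: [619.3, -53.0, 129.9]
orientation: [2.051, 2.378, 0.002]
ft_force: [-1.3, 2.0, 10.4]
width: 0.2
grasp_force: 4.3
```

```bash
python3 -c "
from h import *
st()"
```

```text
t 7.25 tip box [ 0.6 -0.4] z 49.9 f_box [-1.1  2.1] 10.4 yt [0.989 0.147 0.001] w 0.2
```

Call:
{"fn": "servo_tool", "kwargs": {
  "plan": [
    [[1, 0.01, -0.08, 0, 0, 0, 0], [1, 0.01, -0.08, 0, 0, 0, 0], [1, 0.01, -0.08, 0, 0, 0, 0], [1, 0.01, -0.08, 0, 0, 0, 0], [1, 0, 0, 0, 0, 0, 0]]
  ]
}}

```text
t: 7.67
ee_pos: [620.9, -65.3, 129.6]
orientation: [-2.052, -2.379, -0.002]
ft_force: [-0.9, 3.7, 7.8]
width: 0.5
grasp_force: 3.8
```

```bash
python3 -c "
from h import *
st()"
```

```text
t 7.67 tip box [  0.4 -12.8] z 49.6 f_box [-0.3  3.8] 7.8 yt [0.989 0.146 0.001] w 0.5
```

Still sliding. On to the forward stop.

Call:
{"fn": "servo_tool", "kwargs": {
  "plan": [
    [[1, 0.01, -0.06, 0, 0, 0, 0], [1, 0.01, -0.06, 0, 0, 0, 0], [1, 0, 0, 0, 0, 0, 0]]
  ]
}}

```text
t: 7.92
ee_pos: [621.2, -68.3, 129.4]
orientation: [-2.051, -2.376, -0.004]
ft_force: [-1.2, 13.8, 8.3]
width: 0.3
grasp_force: 9.6
```

```bash
python3 -c "
from h import *
st()
snap('side','s3.png')
b=cv2.imread('pics/s3.png')[180:300,290:410]
cv2.imwrite('pics/z3.png',cv2.resize(b,(480,480),interpolation=cv2.INTER_CUBIC))"
```

```text
t 7.92 tip box [  0.3 -15.6] z 49.4 f_box [ 0.6 13.8] 8.3 yt [0.989 0.146 0.   ] w 0.3
```

View pics/z3.png

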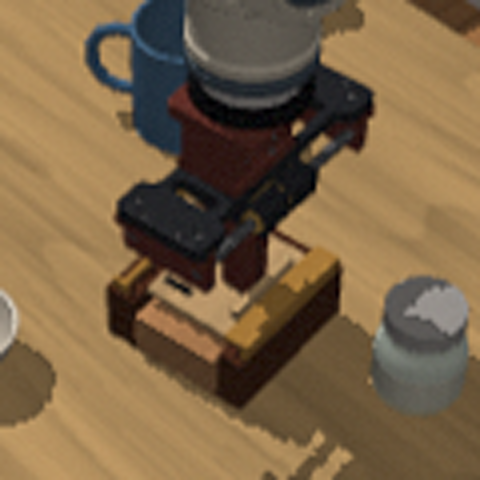

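The flap is flat with its edge under the lip (around (240,330)), and the forward stop was felt at 14 N. I lift straight up so as not to drag it back.

Call:
{"fn": "servo_tool", "kwargs": {
  "plan": [
    [[1, 0, 0.03, 0.1, 0, 0, 0], [1, 0, 0.03, 0.3, 0, 0, 0], [1, 0, 0, 0.8, 0, 0, 0], [1, 0, 0, 1, 0, 0, 0], [1, 0, 0, 1, 0, 0, 0]]
  ]
}}

```text
t: 8.38
ee_pos: [620.5, -68.2, 257.7]
orientation: [-2.05, -2.378, 0.002]
ft_force: [1.0, -0.9, -0.4]
width: -0.0
grasp_force: 0.0
```

Call:
{"fn": "servo_tool", "kwargs": {
  "plan": [
    [[1, -0.5, 0, 1, 0, 0, 0], [1, -0.8, 0, 0.6, 0, 0, 0], [1, -0.9, 0, 0, 0, 0, 0], [1, -0.9, 0, 0, 0, 0, 0], [1, -0.9, 0, 0, 0, 0, 0]]
  ]
}}

```text
t: 8.8
ee_pos: [461.0, -68.3, 319.0]
orientation: [2.051, 2.378, 0.001]
ft_force: [-0.3, -0.3, 0.3]
width: -0.0
grasp_force: 0.0
```

Call:
{"fn": "servo_tool", "kwargs": {
  "plan": [
    [[1, 0, 0, 0, 0, 0, 0], [1, 0, 0, 0, 0, 0, 0], [1, 0, 0, 0, 0, 0, 0]]
  ]
}}

```text
t: 9.05
ee_pos: [463.4, -68.5, 319.0]
orientation: [2.051, 2.377, 0.002]
ft_force: [-0.9, 0.2, 0.7]
width: 0.4
grasp_force: 0.0
```

```bash
python3 -c "
from h import *
st()
snap('side','s4.png');snap('top','t4.png')
a=cv2.imread('pics/t4.png')[185:275,285:375];b=cv2.imread('pics/s4.png')[200:290,305:395]
r=lambda i:cv2.resize(i,(400,400),interpolation=cv2.INTER_CUBIC)
cv2.imwrite('pics/z4.png',np.hstack([r(a),r(b)]))"
```

```text
t 9.05 tip box [-155.9    5.4] z 239.0 f_box [-0.8  0.3] 0.7 yt [0.989 0.147 0.002] w 0.4
```

View pics/z4.png

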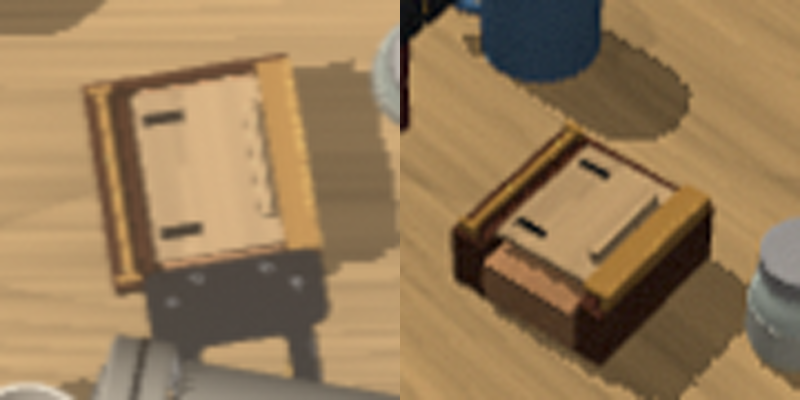

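The flap stays flat and tucked under the lip by itself, the rib lies close to the lip, and the packet is home.

```bash
python3 -c "
from h import *
print(close_job())"
```

```text
the job is handed in; nothing more can be done
None
```

The tea box is shut and the job is handed in: the packet is home against the end wall, the flap stays flat with only the lip holding it, and the arm is clear. I don't have a verdict, because the hand-in call returned none.

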